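# Lock the swivelling bench anvil

### The job

On the jeweller's bench, push the horn of the small anvil so that it turns on its swivel until the slot in its round base faces the brass lock bar; then push the bar by its red lug, all the way home into the slot, so that the anvil is locked. Only push with the fingers: do not lift the anvil, and leave the other things on the bench where they are. Finish with the hand clear of everything.

Things in the scene. Friction and masses are not known exactly. Their poses are not given: they have to be found in the camera images.
- swivel_base: Green steel plate fixed to the bench, 12 mm thick, from -95 to +95 mm in its x and -195 to +95 mm in its y. Origin on the swivel axis, at bench height; z up. The lock bar lies along the plate's y axis on its -y side and slides towards +y, in a dark guide 50 mm wide, 84 to 112 mm from the axis and 33 mm above the bench.
- anvil: Steel anvil, about 0.9 kg, on a grey disc 150 mm across and 14 mm thick, loose on the green plate over a spindle: turns either way without end, held by friction only (2 to 8 N on a horn turns it). Origin: centre of the disc's underside, 12 mm above the bench; z up; horns along +x and -x, slot to -y. Block 58 mm (x) by 40 mm (y), 50 to 82 mm above the bench. Locked: axes as swivel_base's.
- slot_mouth (a point): Middle of the slot's mouth at the disc's rim, 75 mm from the axis towards the anvil's -y (square to the horns), 19 mm above the bench; turns with the anvil. It is the only slot: 22 mm wide, open at the rim, 29 mm deep towards the axis, with a short yellow line painted beside each edge and the green plate showing through.
- square_horn (a point): Point on the centre line of the anvil's square, flat-topped horn, 60 mm from the axis (anvil +x), 70 mm above the bench. The horn tapers from 30 mm wide at the block to 10 mm at its tip, 86 mm from the axis; top 82 mm above the bench, underside 55 mm at the root and 72 mm at the tip.
- round_horn (a point): Point on the centre line of the anvil's round horn, 60 mm from the axis (anvil -x), 67 mm above the bench. The horn tapers from 28 mm thick at the block to 8 mm at its tip, 86 mm from the axis.
- lock_line (a point): Fixed point of the swivel base on the line of the lock bar, 75 mm from the axis (-y of the base), 19 mm above the bench: slot_mouth must come here.
- lock_bar (a joint): Travel (m) of the brass bar (16 mm wide, 12 mm high, nose tapered to 10 mm) along the base's +y: 0 drawn back; 0.022 nose at the disc's rim (it stops there if the slot is elsewhere); 0.046 fully home at its stop, nose 24 mm inside the slot. About 3 N of friction; stays where it is left.
- bar_lug (a point): Middle of the rear face (turned away from the anvil) of the bar's red upright lug, 42 mm above the bench. Lug 24 mm wide, 12 mm thick along the sliding direction, top 58 mm above the bench; moves with the bar. 177 mm from the axis when the bar is drawn back, 131 mm when home.
- hammer: Bystander: hammer with a wooden handle, lying, 260 mm long, head 26 mm high. Origin underneath its middle.
- cup: Bystander: open copper cup, 60 mm across, 60 mm high. Origin at its underside's centre.
- jar: Bystander: closed amber glass jar with a copper lid, 52 mm across, 60 mm high. Origin at its underside's centre.
- bangle: Bystander: brass ring, 68 mm across, 18 mm high, lying flat. Origin at its underside's centre.
- block: Bystander: wooden block, 56 x 56 x 40 mm. Origin at its underside's centre.
- blank: Bystander: flat copper disc, 56 mm across, 5 mm thick. Origin at its underside's centre.
- punch: Bystander: square steel punch, 11 x 110 x 11 mm, lying along its y. Origin underneath its middle.
Not all that is in view belongs to the job. What is shaped like the anvil but orange, purple or turquoise is not meant.

How it is judged:
By the outcome, as a careful person would: the job done as asked, in the order asked, and still so for the second after the job is handed in, with the robot touching nothing.
It also fails if it takes over 51 s, if anything falls off the work surface, if the arm or the gripper's body presses on something with over 40 N, if the wrist force passes 120 N, or if a joint passes its speed limit or range.

### The arm

A 7-joint arm with a two-finger parallel gripper is mounted at the origin on the work surface. World frame = base frame: x ahead of the robot, y to its left, z up, the work surface at z = 0. Lengths are in m, angles in rad, forces in N, time in s.
With the tool pointing down it reaches from about 0.4 to 0.85 m from the base axis. Payload 10.4 kg.
Tool frame: the origin (TCP) lies between the finger pads; the fingertips stand 11 mm ahead of it and the grasp point (between the pads) lies 8 mm behind it (r.tcp_to_tips is the distance from the TCP to the fingertips, in m); z points along the fingers, y is the line along which they close (so a half turn about z gives the same grasp; the last joint's range is limited). The gripper opens to 87 mm and grips with 3 to 60 N. Pads are 19 mm wide; open, the fingers measure 117 mm over their backs; the gripper's body (75 mm by 190 mm) begins 51 mm behind the grasp point.
Start: joints at [-1.214, 0.332, -0.065, 1.46, 0.022, 1.35, -0.088], TCP at [0.232, 0.58, 0.234] pointing down, gripper open.
Joint ranges: [-2.6, 2.6], [-0.5, 2.12], [-1.47, 1.34], [0.16, 2.42], [-1.27, 4.41], [0.06, 2.06], [-2.6, 2.6]. Speed limits (rad/s): [2.22, 2.22, 2.79, 2.79, 3.14, 3.14, 3.14].

### API

Orientations are given as a unit quaternion [x, y, z, w].
In Python, from bench import r gives the robot as it stands. The module is installed in compiled form; this text tells all that it offers.
- The arm moves only by the shell command python3 -m crank 'ROWS' [FORCE]. ROWS is JSON, a list of rows, each an object of numbers: "claw": the closure, from -1 (fully open) to 1 (shut); "dx", "dy", "dz": the shift along the tool's x, y, z each as a share of 3 cm, from -1 to 1; "ax", "ay", "az": the turn, a rotation vector about the tool's x, y, z each as a share of 6 degrees, from -1 to 1. A call has 1 to 8 rows; each row shifts and turns the commanded pose from where the row before left it, along the tool's axes as they then stand; what a row does not reach is not made up. A row lasts 1/12 s, in which the tool goes at most 41.7 mm and 7.16 degrees, less where a joint would pass 70% of its speed; a pose out of reach is approached as far as the arm can. A call with a number of a shift or a turn outside -1 to 1 is refused whole. A call with a gripper value outside its range is refused whole. The fingers move at their own pace and stop on an object; FORCE is the grip in N (left out, the last holds). Time passes only in rows, so rows that do not move let the fingers close. It gives the time, the measured TCP pose, the force, the opening and the grip force at its end, in the units of the state.
- r.read_state(): the state, without advancing time (a new reading comes with each control period).
- r.camera(name): name is "scene" or "top"; returns a dict with "color" (400x640x3 uint8, red, green, blue), "mtx" (3x3 intrinsics, pixels), "R" (3x3) and "t" (3): a world point X has camera coordinates R X + t. Camera axes: x right, y down, z forward; pixel columns grow to the right and rows downward; lengths in m; the calibration is good to about 2 mm. A picture is of the moment at which its call begins. There is no depth.
- r.close_job(): hands the job in; it is judged then, once.
The state is a dict: "time": time; "joint_positions": joint angles; "joint_vel": joint speeds; "joint_torque": joint torques, N m; "ee_pos": TCP position; "eef_rot": TCP orientation; "ft_force": force on the tool from outside, world axes, zero at the start; "torque": the same for the moment, N m; "width": finger opening in m; "grip_force": force on a finger pad.
Only numpy, scipy, OpenCV 4.12 (cv2) and the standard library are available. Lean on these libraries where they do the work, as an engineer would, in place of code of your own. Each camera call takes 0.05 s, during which the arm holds its last target. There are 200 camera calls.

## Working session

There is one attempt and no reset: what is moved stays moved. The work goes in short steps, Python scripts to look and compute and a shell command to move; the robot and the scene stay as the last step left them, time stands still between calls to the robot, and variables do not carry over. Pictures are saved under pics/ and viewed, at most 10 in all, crops included, and the job is handed in when it is done.

```bash
mkdir -p pics
python3 - <<'E'
from bench import r
import cv2,numpy as np
for n in("scene","top"):
    c=r.camera(n);cv2.imwrite(f"pics/{n}0.png",c["color"][:,:,::-1]);np.savez(f"{n}0.npz",**c)
    print(n,(-c["R"].T@c["t"]).round(3),c["mtx"].round(1).tolist(),c["R"].round(2).tolist())
s=r.read_state();print(s["time"],s["ee_pos"],s["eef_rot"],s["width"],r.tcp_to_tips)
E
```

```text
scene [ 1.194 -0.057  0.816] [[445.7, 0.0, 310.5], [0.0, 445.7, 205.0], [0.0, 0.0, 1.0]] [[0.14, 0.99, 0.02], [0.74, -0.09, -0.66], [-0.65, 0.11, -0.75]]
top [0.418 0.022 1.438] [[502.0, 0.0, 317.2], [0.0, 502.0, 193.9], [0.0, 0.0, 1.0]] [[0.01, -1.0, -0.02], [-0.99, -0.01, -0.11], [0.11, 0.02, -0.99]]
0.1 [0.23157505 0.58016714 0.23282609] [ 1.88763010e-01  9.82022463e-01 -6.28735215e-04 -1.13297827e-04] 0.08711039014498766 0.011
```

View pics/scene0.png

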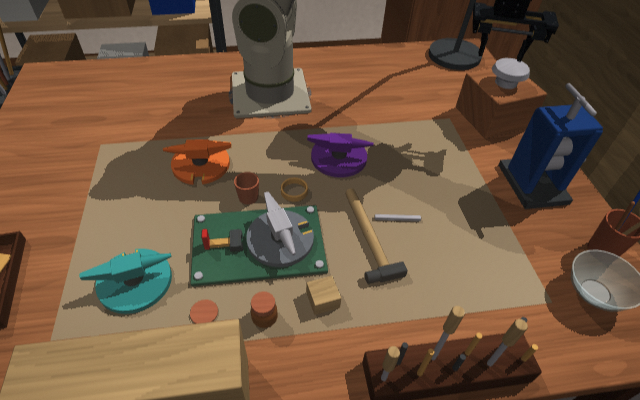

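View pics/top0.png

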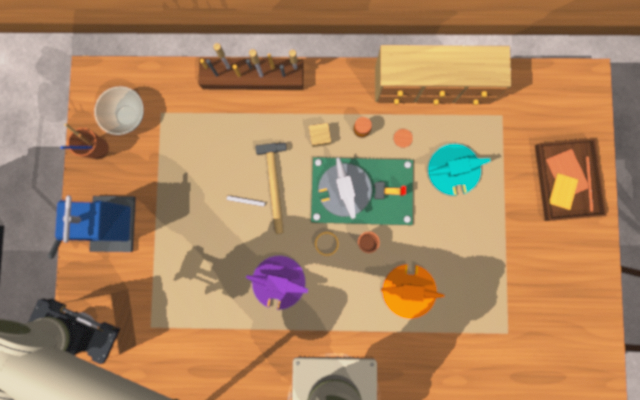

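The scene view shows the green plate at about (258,245), with the anvil at (280,238). The slot's yellow marks are near (306,228) on the right, and the red lug is at (206,238) on the left. In the top view the slot is at about (323,195), and the lug at (403,190) is on the opposite side. I'll measure these next.

```bash
cat > h.py <<'E'
import cv2,numpy as np
def ray(c,uv,z):
    d=c["R"].T@np.linalg.inv(c["mtx"])@np.array([uv[0],uv[1],1.]);o=-c["R"].T@c["t"]
    return o+d*(z-o[2])/d[2]
def proj(c,X):
    p=c["mtx"]@(c["R"]@np.array(X)+c["t"]);return p[:2]/p[2]
def mask(c,lo,hi,box):
    h=cv2.cvtColor(c["color"],cv2.COLOR_RGB2HSV);m=cv2.inRange(h,np.array(lo),np.array(hi))
    k=np.zeros_like(m);x0,y0,x1,y1=box;k[y0:y1,x0:x1]=m[y0:y1,x0:x1];return k
def tri(c1,p1,c2,p2):
    P=[c["mtx"]@np.c_[c["R"],c["t"]] for c in(c1,c2)]
    X=cv2.triangulatePoints(P[0],P[1],np.array(p1,float),np.array(p2,float));return (X[:3]/X[3]).ravel()
def cen(m): return np.argwhere(m)[:,::-1].mean(0)
E
python3 - <<'E'
from h import *
C={n:np.load(n+"0.npz") for n in("scene","top")}
B={"scene":(180,190,340,295),"top":(300,145,425,235)}
red={};ims=[]
for n,c in C.items():
    g=mask(c,(50,70,20),(90,255,255),B[n])
    cs=max(cv2.findContours(g,cv2.RETR_EXTERNAL,cv2.CHAIN_APPROX_NONE)[0],key=cv2.contourArea)
    w=np.array([ray(c,p[0],.012)[:2] for p in cs],np.float32)*1000
    print(n,"plate",cv2.minAreaRect(w))
    rd=mask(c,(0,190,90),(6,255,255),B[n])|mask(c,(174,190,90),(180,255,255),B[n])
    red[n]=cen(rd);print("red",red[n],(rd>0).sum(),ray(c,red[n],.05))
    y=mask(c,(20,100,100),(35,255,255),B[n])
    N,l,st,ce=cv2.connectedComponentsWithStats(y)
    for i in range(1,N): print("yel",ce[i].round(1),st[i][4],ray(c,ce[i],.026).round(4))
    x0,y0,x1,y1=B[n];ims.append(cv2.resize(c["color"][y0:y1,x0:x1,::-1],(600,290 if n=="scene" else 300),interpolation=cv2.INTER_CUBIC))
print("lug",tri(C["scene"],red["scene"],C["top"],red["top"]))
cv2.imwrite("pics/crop0.png",np.vstack(ims))
E
```

```text
scene plate ((586.3568115234375, -75.55247497558594), (287.51617431640625, 190.8956298828125), 89.10147094726562)
red [204.225 233.525] 40 [ 0.577549   -0.18769342  0.05      ]
yel [302.1 222.8] 14 [0.5553 0.0286 0.026 ]
yel [307.1 231.4] 18 [0.5816 0.0364 0.026 ]
yel [212. 239.] 5 [ 0.5758 -0.1746  0.026 ]
yel [217.5 238. ] 2 [ 0.5746 -0.1626  0.026 ]
yel [222. 238.] 5 [ 0.5759 -0.1528  0.026 ]
yel [332.  276.5] 2 [0.7057 0.0715 0.026 ]
yel [334. 281.] 1 [0.7169 0.0737 0.026 ]
yel [339. 294.] 1 [0.7482 0.0784 0.026 ]
top plate ((581.0044555664062, -74.48550415039062), (285.2237243652344, 184.5386962890625), 89.15019226074219)
red [402.91891892 190.21621622] 37 [ 0.57900998 -0.18589104  0.05      ]
yel [391.9 190.5] 104 [ 0.5806 -0.1584  0.026 ]
yel [322.7 189.9] 15 [0.5803 0.0368 0.026 ]
yel [325.1 199.1] 16 [0.5544 0.0299 0.026 ]
lug [ 0.57886745 -0.18645848  0.05149684]
```

View pics/crop0.png

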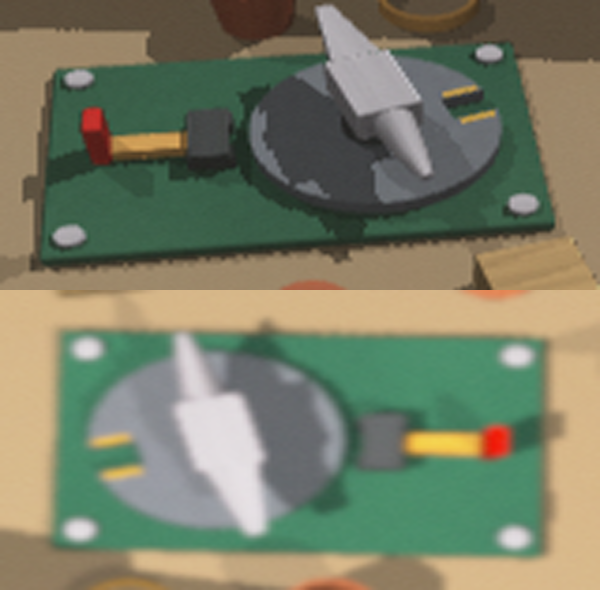

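The axis is at about (0.5845, -0.025) and the base is turned about -1°. The slot faces about 106°, so the anvil must turn about +163° (CCW). I'll push the round horn from its -y side, around through +y. First I close the fingers and square the tool to the world axes.

```bash
python3 -m crank '[{"claw":1,"az":-1},{"claw":1,"az":-1},{"claw":1,"az":-1},{"claw":1,"az":-0.63},{"claw":1,"dy":-1},{"claw":1,"dy":-1},{"claw":1,"dy":-1},{"claw":1,"dy":-1}]' 20
```

```text
invalid input at $[0]: expected keys claw, dx, dy, dz, ax, ay, az
```

```bash
python3 -m crank '[{"claw":1,"dx":0,"dy":0,"dz":0,"ax":0,"ay":0,"az":-1},{"claw":1,"dx":0,"dy":0,"dz":0,"ax":0,"ay":0,"az":-1},{"claw":1,"dx":0,"dy":0,"dz":0,"ax":0,"ay":0,"az":-1},{"claw":1,"dx":0,"dy":0,"dz":0,"ax":0,"ay":0,"az":-0.63},{"claw":1,"dx":0,"dy":-1,"dz":0,"ax":0,"ay":0,"az":0},{"claw":1,"dx":0,"dy":-1,"dz":0,"ax":0,"ay":0,"az":0},{"claw":1,"dx":0,"dy":-1,"dz":0,"ax":0,"ay":0,"az":0},{"claw":1,"dx":0,"dy":-1,"dz":0,"ax":0,"ay":0,"az":0}]' 20
```

```text
time: 0.77
ee_pos: [0.2316, 0.4589, 0.2329]
eef_rot: [-0.0, 1.0, -0.0, -0.0]
ft_force: [0.6, 0.5, 0.4]
width: 0.0418
grip_force: 0.0
```

```bash
python3 -m crank '[{"claw":1,"dx":-0.81,"dy":-1,"dz":0,"ax":0,"ay":0,"az":0},{"claw":1,"dx":-0.81,"dy":-1,"dz":0,"ax":0,"ay":0,"az":0},{"claw":1,"dx":-0.81,"dy":-1,"dz":0,"ax":0,"ay":0,"az":0},{"claw":1,"dx":-0.81,"dy":-1,"dz":0,"ax":0,"ay":0,"az":0},{"claw":1,"dx":-0.81,"dy":-1,"dz":0,"ax":0,"ay":0,"az":0},{"claw":1,"dx":-0.81,"dy":-1,"dz":0,"ax":0,"ay":0,"az":0},{"claw":1,"dx":-0.81,"dy":-1,"dz":0,"ax":0,"ay":0,"az":0},{"claw":1,"dx":-0.81,"dy":-1,"dz":0,"ax":0,"ay":0,"az":0}]'
python3 -m crank '[{"claw":1,"dx":-0.81,"dy":-1,"dz":0,"ax":0,"ay":0,"az":0},{"claw":1,"dx":-0.81,"dy":-1,"dz":0,"ax":0,"ay":0,"az":0},{"claw":1,"dx":-0.81,"dy":-1,"dz":0,"ax":0,"ay":0,"az":0},{"claw":1,"dx":-0.81,"dy":-1,"dz":0,"ax":0,"ay":0,"az":0},{"claw":1,"dx":-0.81,"dy":-1,"dz":0,"ax":0,"ay":0,"az":0},{"claw":1,"dx":-0.81,"dy":-1,"dz":0,"ax":0,"ay":0,"az":0},{"claw":1,"dx":-0.81,"dy":-1,"dz":0,"ax":0,"ay":0,"az":0},{"claw":1,"dx":-0.81,"dy":-1,"dz":0,"ax":0,"ay":0,"az":0}]'
```

```text
time: 1.43
ee_pos: [0.4269, 0.2187, 0.2335]
eef_rot: [-0.0, 1.0, 0.0, -0.0]
ft_force: [0.2, 0.7, -0.6]
width: 0.001
grip_force: 0.0
time: 2.1
ee_pos: [0.6215, -0.0208, 0.2332]
eef_rot: [-0.0, 1.0, 0.0, -0.0]
ft_force: [0.8, 1.0, 0.9]
width: 0.0002
grip_force: 0.0
```

```bash
python3 -m crank '[{"claw":1,"dx":-0.45,"dy":-0.57,"dz":0,"ax":0,"ay":0,"az":0},{"claw":1,"dx":-0.45,"dy":-0.57,"dz":0,"ax":0,"ay":0,"az":0},{"claw":1,"dx":0,"dy":0,"dz":1,"ax":0,"ay":0,"az":0},{"claw":1,"dx":0,"dy":0,"dz":1,"ax":0,"ay":0,"az":0},{"claw":1,"dx":0,"dy":0,"dz":1,"ax":0,"ay":0,"az":0},{"claw":1,"dx":0,"dy":0,"dz":1,"ax":0,"ay":0,"az":0},{"claw":1,"dx":0,"dy":0,"dz":0.8,"ax":0,"ay":0,"az":0},{"claw":1,"dx":0,"dy":0,"dz":0.8,"ax":0,"ay":0,"az":0}]'
python3 - <<'E'
from bench import r
from h import *
ims=[]
B={"scene":(180,170,340,295),"top":(300,145,425,235)}
for n in B:
    c=r.camera(n);x0,y0,x1,y1=B[n];ims.append(cv2.resize(c["color"][y0:y1,x0:x1,::-1],(400,300),interpolation=cv2.INTER_CUBIC))
cv2.imwrite("pics/a.png",np.hstack(ims))
E
```

```text
time: 2.77
ee_pos: [0.647, -0.0535, 0.0635]
eef_rot: [-0.0, 1.0, 0.0, -0.001]
ft_force: [-0.0, 0.8, -0.2]
width: 0.0005
grip_force: 0.0
```

View pics/a.png

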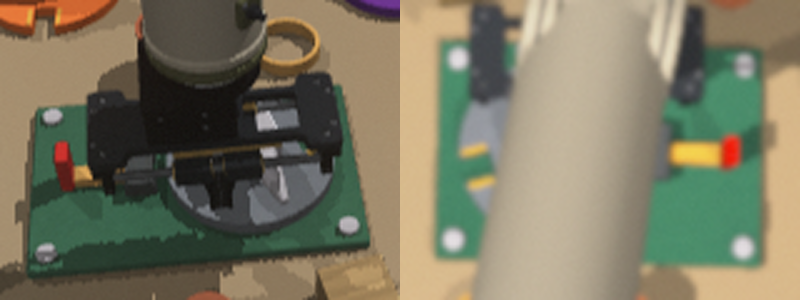

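The closed fingers sit on the -y side of the round horn, at about (225,190) in the left crop, with the plate and lug undisturbed. Now I sweep around the axis.

```bash
python3 -m crank '[{"claw":1,"dx":-0.05,"dy":0.3,"dz":0,"ax":0,"ay":0,"az":0},{"claw":1,"dx":-0.04,"dy":0.31,"dz":0,"ax":0,"ay":0,"az":0},{"claw":1,"dx":-0.01,"dy":0.29,"dz":0,"ax":0,"ay":0,"az":0},{"claw":1,"dx":0,"dy":0.28,"dz":0,"ax":0,"ay":0,"az":0},{"claw":1,"dx":0.06,"dy":0.28,"dz":0,"ax":0,"ay":0,"az":0},{"claw":1,"dx":0.07,"dy":0.28,"dz":0,"ax":0,"ay":0,"az":0},{"claw":1,"dx":0.13,"dy":0.25,"dz":0,"ax":0,"ay":0,"az":0},{"claw":1,"dx":0.14,"dy":0.25,"dz":0,"ax":0,"ay":0,"az":0}]'
python3 -m crank '[{"claw":1,"dx":0.2,"dy":0.21,"dz":0,"ax":0,"ay":0,"az":0},{"claw":1,"dx":0.2,"dy":0.21,"dz":0,"ax":0,"ay":0,"az":0},{"claw":1,"dx":0.24,"dy":0.15,"dz":0,"ax":0,"ay":0,"az":0},{"claw":1,"dx":0.25,"dy":0.15,"dz":0,"ax":0,"ay":0,"az":0},{"claw":1,"dx":0.27,"dy":0.08,"dz":0,"ax":0,"ay":0,"az":0},{"claw":1,"dx":0.28,"dy":0.08,"dz":0,"ax":0,"ay":0,"az":0},{"claw":1,"dx":0.28,"dy":0.01,"dz":0,"ax":0,"ay":0,"az":0},{"claw":1,"dx":0.29,"dy":0,"dz":0,"ax":0,"ay":0,"az":0}]'
python3 - <<'E'
from bench import r
from h import *
ims=[]
B={"scene":(180,170,340,295),"top":(300,145,425,235)}
for n in B:
    c=r.camera(n);x0,y0,x1,y1=B[n];ims.append(cv2.resize(c["color"][y0:y1,x0:x1,::-1],(400,300),interpolation=cv2.INTER_CUBIC))
cv2.imwrite("pics/b.png",np.hstack(ims))
E
```

```text
time: 3.53
ee_pos: [0.6386, 0.0145, 0.0658]
eef_rot: [-0.0, 1.0, 0.0, 0.0]
ft_force: [2.4, -3.4, 0.1]
width: 0.0001
grip_force: 1.5
time: 4.2
ee_pos: [0.5777, 0.0407, 0.0657]
eef_rot: [-0.0, 1.0, 0.0, 0.0]
ft_force: [4.0, 0.1, 0.6]
width: 0.0003
grip_force: 1.6
```

View pics/b.png

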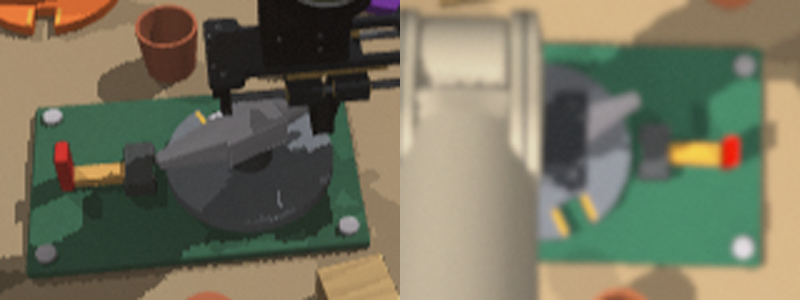

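The anvil has turned about 90°. The slot's yellow marks are now at (573,218) in the top crop, facing the robot. I'll continue the arc.

```bash
python3 -m crank '[{"claw":1,"dx":0.28,"dy":-0.06,"dz":0,"ax":0,"ay":0,"az":0},{"claw":1,"dx":0.28,"dy":-0.07,"dz":0,"ax":0,"ay":0,"az":0},{"claw":1,"dx":0.25,"dy":-0.14,"dz":0,"ax":0,"ay":0,"az":0},{"claw":1,"dx":0.25,"dy":-0.14,"dz":0,"ax":0,"ay":0,"az":0},{"claw":1,"dx":0.23,"dy":-0.2,"dz":0,"ax":0,"ay":0,"az":0},{"claw":1,"dx":0,"dy":0,"dz":0,"ax":0,"ay":0,"az":0}]'
cat > look.py <<'E'
import sys
from bench import r
from h import *
ims=[];A=np.array([.5845,-.025])
B={"scene":(180,190,340,295),"top":(300,145,425,235)}
for n in B:
    c=r.camera(n);x0,y0,x1,y1=B[n];ims.append(cv2.resize(c["color"][y0:y1,x0:x1,::-1],(400,300),interpolation=cv2.INTER_CUBIC))
    y=mask(c,(18,90,70),(35,255,255),B[n]);N,l,st,ce=cv2.connectedComponentsWithStats(y)
    for i in range(1,N):
        p=ray(c,ce[i],.026)[:2]-A
        if st[i][4]>4: print(n,ce[i].round(0),st[i][4],"rel mm",(p*1000).round(1),"ang",np.degrees(np.arctan2(p[1],p[0])).round(1),"r",(1000*np.hypot(*p)).round(0))
    rd=mask(c,(0,190,90),(6,255,255),B[n])|mask(c,(174,190,90),(180,255,255),B[n])
    if rd.any(): print("lug rel",((ray(c,cen(rd),.05)[:2]-A)*1000).round(1))
cv2.imwrite("pics/%s.png"%sys.argv[1],np.hstack(ims))
E
python3 look.py c
```

```text
time: 4.8
ee_pos: [0.5378, 0.0205, 0.0654]
eef_rot: [0.001, 1.0, 0.0, -0.001]
ft_force: [0.1, -0.7, 0.1]
width: 0.0004
grip_force: 0.2
scene [282. 196.] 6 rel mm [-119.4   16.4] ang 172.2 r 121.0
scene [257. 223.] 20 rel mm [-40.5 -48.7] ang -129.7 r 63.0
scene [252. 233.] 22 rel mm [-14.8 -62.2] ang -103.4 r 64.0
scene [220. 238.] 24 rel mm [  -8.2 -132.8] ang -93.6 r 133.0
scene [219. 246.] 19 rel mm [  13.8 -134.5] ang -84.1 r 135.0
scene [323. 286.] 433 rel mm [141.4  73.6] ang 27.5 r 159.0
lug rel [  -6.  -162.5]
top [303. 146.] 6 rel mm [121.7 119.2] ang 44.4 r 170.0
top [357. 150.] 835 rel mm [110.6 -35.2] ang -17.7 r 116.0
top [302. 154.] 30 rel mm [ 97.5 122.6] ang 51.5 r 157.0
top [302. 172.] 6 rel mm [ 47.5 122.3] ang 68.8 r 131.0
top [301. 179.] 11 rel mm [ 27.5 123.9] ang 77.5 r 127.0
top [416. 215.] 492 rel mm [ -71.6 -200.1] ang -109.7 r 213.0
top [391. 191.] 116 rel mm [  -4. -131.] ang -91.8 r 131.0
top [368. 196.] 13 rel mm [-18.8 -65.3] ang -106.1 r 68.0
top [370. 227.] 19 rel mm [-108.3  -72.2] ang -146.3 r 130.0
lug rel [  -4.7 -160.8]
```

View pics/c.png

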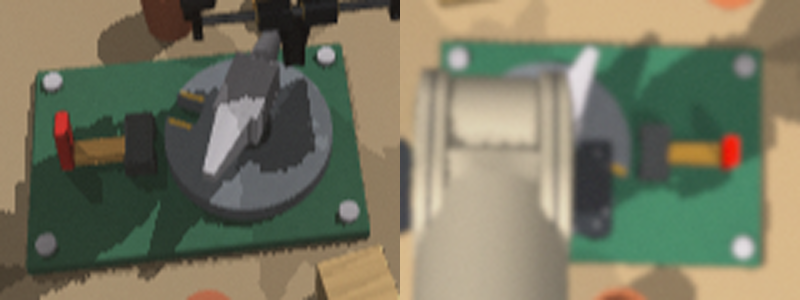

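The slot now faces about -116°, with its marks at (190,97) and (180,124) in the left crop, and it needs about -91°. That leaves about 24°. I'll push most of it, then look.

```bash
python3 -m crank '[{"claw":1,"dx":0.1,"dy":-0.15,"dz":0,"ax":0,"ay":0,"az":0},{"claw":1,"dx":0.1,"dy":-0.15,"dz":0,"ax":0,"ay":0,"az":0},{"claw":1,"dx":0.1,"dy":-0.15,"dz":0,"ax":0,"ay":0,"az":0},{"claw":1,"dx":0.05,"dy":-0.1,"dz":0,"ax":0,"ay":0,"az":0},{"claw":1,"dx":0,"dy":0,"dz":0,"ax":0,"ay":0,"az":0}]'; python3 look.py d | grep -E "scene|lug|r 6"
```

```text
time: 5.32
ee_pos: [0.5288, 0.0046, 0.0655]
eef_rot: [0.0, 1.0, -0.0, -0.0]
ft_force: [-0.0, -0.6, 0.8]
width: 0.0008
grip_force: 0.1
scene [274. 193.] 5 rel mm [-130.   -2.] ang -179.1 r 130.0
scene [307. 192.] 5 rel mm [-123.3   77.7] ang 147.8 r 146.0
scene [253. 228.] 19 rel mm [-26.9 -59. ] ang -114.5 r 65.0
scene [220. 238.] 24 rel mm [  -8.2 -132.8] ang -93.6 r 133.0
scene [252. 239.] 22 rel mm [  1.7 -63.1] ang -88.4 r 63.0
scene [222. 246.] 10 rel mm [  13.5 -127.2] ang -84.0 r 128.0
scene [212. 247.] 5 rel mm [  13.3 -149.5] ang -84.9 r 150.0
scene [323. 286.] 424 rel mm [141.9  73.5] ang 27.4 r 160.0
lug rel [ -10. -164.]
top [367. 189.] 19 rel mm [ -0.3 -63.3] ang -90.2 r 63.0
lug rel [  -6.8 -160.3]
```

```bash
python3 -m crank '[{"claw":1,"dx":0.03,"dy":-0.1,"dz":0,"ax":0,"ay":0,"az":0},{"claw":1,"dx":0.03,"dy":-0.12,"dz":0,"ax":0,"ay":0,"az":0},{"claw":1,"dx":0,"dy":0,"dz":0,"ax":0,"ay":0,"az":0}]'; python3 look.py e | grep -E "scene|lug|r 6"
```

```text
time: 5.67
ee_pos: [0.5272, -0.0015, 0.0654]
eef_rot: [-0.0, 1.0, 0.0, -0.0]
ft_force: [0.0, 2.3, -0.1]
width: 0.0004
grip_force: 1.0
scene [252. 231.] 26 rel mm [-20.3 -61.8] ang -108.2 r 65.0
scene [220. 238.] 24 rel mm [  -8.2 -132.8] ang -93.6 r 133.0
scene [252. 241.] 24 rel mm [  8.8 -62.8] ang -82.1 r 63.0
scene [212. 247.] 5 rel mm [  13.3 -149.5] ang -84.9 r 150.0
scene [222. 246.] 13 rel mm [  14. -128.] ang -83.8 r 129.0
scene [323. 286.] 403 rel mm [141.9  74.6] ang 27.7 r 160.0
lug rel [  -6.1 -162.6]
top [368. 186.] 10 rel mm [  6.9 -66.1] ang -84.1 r 66.0
lug rel [  -5.2 -159.9]
```

View pics/e.png

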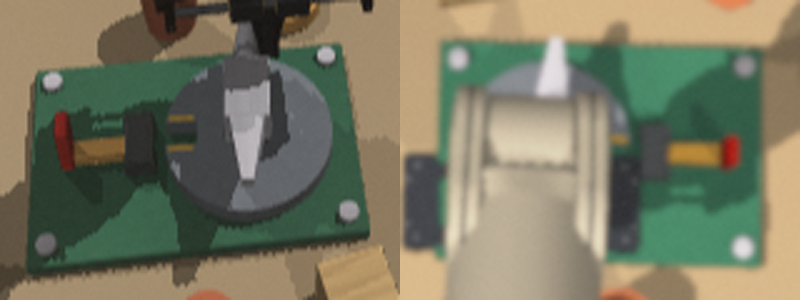

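The slot is nearly lined up: its marks are at (180,118) and (180,147) in the left crop, facing the guide. About 2 mm is left. I'll nudge it, then back off and rise.

```bash
python3 -m crank '[{"claw":1,"dx":0,"dy":-0.07,"dz":0,"ax":0,"ay":0,"az":0},{"claw":1,"dx":0,"dy":0,"dz":0,"ax":0,"ay":0,"az":0},{"claw":1,"dx":0,"dy":0.5,"dz":0,"ax":0,"ay":0,"az":0},{"claw":1,"dx":0,"dy":0,"dz":-1,"ax":0,"ay":0,"az":0},{"claw":1,"dx":0,"dy":0,"dz":-1,"ax":0,"ay":0,"az":0},{"claw":1,"dx":0,"dy":0,"dz":-1,"ax":0,"ay":0,"az":0}]'
python3 -m crank '[{"claw":1,"dx":0,"dy":-1,"dz":0,"ax":0,"ay":0,"az":0},{"claw":1,"dx":0,"dy":-1,"dz":0,"ax":0,"ay":0,"az":0},{"claw":1,"dx":0,"dy":-1,"dz":0,"ax":0,"ay":0,"az":0},{"claw":1,"dx":0,"dy":-1,"dz":0,"ax":0,"ay":0,"az":0},{"claw":1,"dx":0,"dy":-1,"dz":0,"ax":0,"ay":0,"az":0},{"claw":1,"dx":0,"dy":-1,"dz":0,"ax":0,"ay":0,"az":0},{"claw":1,"dx":0,"dy":-1,"dz":0,"ax":0,"ay":0,"az":0},{"claw":1,"dx":0,"dy":-1,"dz":0,"ax":0,"ay":0,"az":0}]'
python3 look.py f | grep -E "scene|top|lug"
```

```text
time: 6.27
ee_pos: [0.527, 0.011, 0.1564]
eef_rot: [0.0, 1.0, -0.001, -0.0]
ft_force: [1.3, -0.6, 0.4]
width: 0.0003
grip_force: 0.0
time: 6.93
ee_pos: [0.527, -0.2304, 0.1556]
eef_rot: [0.0, 1.0, -0.0, -0.0]
ft_force: [0.7, 0.5, 0.2]
width: 0.0003
grip_force: 0.0
scene [304. 191.] 6 rel mm [-126.4   71.2] ang 150.6 r 145.0
scene [252. 232.] 23 rel mm [-17.7 -62.2] ang -105.9 r 65.0
scene [220. 241.] 106 rel mm [  -0.9 -132.4] ang -90.4 r 132.0
scene [251. 242.] 28 rel mm [ 10.4 -64.2] ang -80.8 r 65.0
scene [213. 247.] 9 rel mm [  12.3 -148.1] ang -85.3 r 149.0
scene [323. 286.] 396 rel mm [141.7  74.6] ang 27.8 r 160.0
lug rel [  -7.6 -162.8]
top [326. 155.] 694 rel mm [95.7 52.5] ang 28.8 r 109.0
top [405. 153.] 210 rel mm [ 104.2 -170.7] ang -58.6 r 200.0
top [334. 153.] 5 rel mm [101.6  30.3] ang 16.6 r 106.0
top [420. 173.] 179 rel mm [  47.8 -212. ] ang -77.3 r 217.0
top [303. 190.] 28 rel mm [ -5.6 119. ] ang 92.7 r 119.0
top [367. 186.] 22 rel mm [  8.5 -62.6] ang -82.2 r 63.0
top [391. 191.] 111 rel mm [  -3.9 -130.4] ang -91.7 r 130.0
top [308. 191.] 10 rel mm [ -6.5 103.5] ang 93.6 r 104.0
top [301. 200.] 16 rel mm [-33.6 122.4] ang 105.4 r 127.0
top [307. 197.] 14 rel mm [-24.8 107.3] ang 103.0 r 110.0
top [366. 195.] 23 rel mm [-17.6 -60.6] ang -106.2 r 63.0
top [419. 199.] 39 rel mm [ -27.1 -208.7] ang -97.4 r 210.0
top [308. 202.] 5 rel mm [-38.9 104.2] ang 110.5 r 111.0
top [417. 208.] 8 rel mm [ -53.3 -203.6] ang -104.7 r 210.0
top [304. 224.] 105 rel mm [-100.1  113.4] ang 131.4 r 151.0
top [417. 226.] 49 rel mm [-102.4 -203. ] ang -116.8 r 227.0
top [368. 226.] 7 rel mm [-105.9  -66.7] ang -147.8 r 125.0
top [400. 231.] 97 rel mm [-116.6 -154.8] ang -127.0 r 194.0
top [327. 232.] 78 rel mm [-122.2   47.9] ang 158.6 r 131.0
```

View pics/f.png

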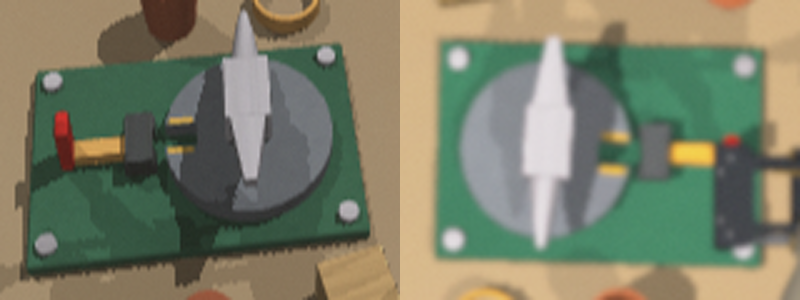

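The alignment is good: the slot mid is at x = -3.6 mm (scene) and -4.6 mm (top), against the bar line at about -4. Next I drop the fingers behind the lug.

```bash
python3 -m crank '[{"claw":1,"dx":-0.87,"dy":-0.15,"dz":0,"ax":0,"ay":0,"az":0},{"claw":1,"dx":-0.87,"dy":-0.15,"dz":0,"ax":0,"ay":0,"az":0},{"claw":1,"dx":0,"dy":0,"dz":1,"ax":0,"ay":0,"az":0},{"claw":1,"dx":0,"dy":0,"dz":1,"ax":0,"ay":0,"az":0},{"claw":1,"dx":0,"dy":0,"dz":1,"ax":0,"ay":0,"az":0},{"claw":1,"dx":0,"dy":0,"dz":0.68,"ax":0,"ay":0,"az":0},{"claw":1,"dx":0,"dy":0,"dz":0,"ax":0,"ay":0,"az":0}]'
python3 -m crank '[{"claw":1,"dx":0,"dy":0.2,"dz":0,"ax":0,"ay":0,"az":0},{"claw":1,"dx":0,"dy":0.2,"dz":0,"ax":0,"ay":0,"az":0},{"claw":1,"dx":0,"dy":0.2,"dz":0,"ax":0,"ay":0,"az":0},{"claw":1,"dx":0,"dy":0.2,"dz":0,"ax":0,"ay":0,"az":0},{"claw":1,"dx":0,"dy":0.2,"dz":0,"ax":0,"ay":0,"az":0}]'
python3 look.py g | grep -E "lug|r 6"
```

```text
time: 7.62
ee_pos: [0.5768, -0.2359, 0.0405]
eef_rot: [-0.0, 1.0, 0.001, -0.004]
ft_force: [-0.7, -0.1, -0.1]
width: 0.0
grip_force: 0.0
time: 8.03
ee_pos: [0.5804, -0.2062, 0.0463]
eef_rot: [-0.001, 1.0, 0.0, 0.001]
ft_force: [0.0, -0.3, -0.1]
width: -0.0
grip_force: 0.0
scene [252. 232.] 22 rel mm [-17.8 -62.2] ang -106.0 r 65.0
scene [251. 242.] 27 rel mm [ 10.2 -64.3] ang -80.9 r 65.0
lug rel [   0.5 -162.4]
top [367. 186.] 23 rel mm [  8.5 -63.2] ang -82.3 r 64.0
top [366. 195.] 23 rel mm [-17.6 -60.6] ang -106.2 r 63.0
```

View pics/g.png

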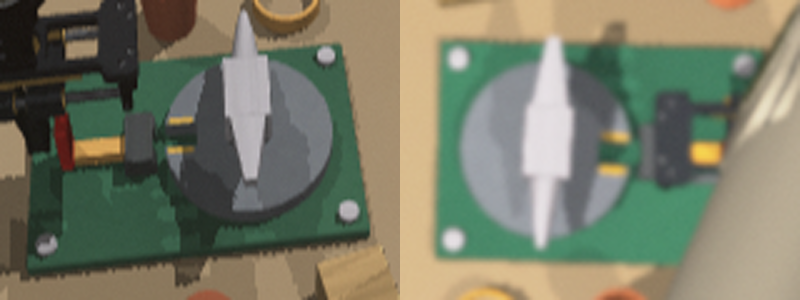

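The finger is right behind the lug at (65,140), and the slot is still aligned. Now I push.

```bash
python3 -m crank '[{"claw":1,"dx":0,"dy":0.15,"dz":0,"ax":0,"ay":0,"az":0},{"claw":1,"dx":0,"dy":0.15,"dz":0,"ax":0,"ay":0,"az":0},{"claw":1,"dx":0,"dy":0.15,"dz":0,"ax":0,"ay":0,"az":0},{"claw":1,"dx":0,"dy":0.15,"dz":0,"ax":0,"ay":0,"az":0},{"claw":1,"dx":0,"dy":0,"dz":0,"ax":0,"ay":0,"az":0}]'
python3 -m crank '[{"claw":1,"dx":0,"dy":0.15,"dz":0,"ax":0,"ay":0,"az":0},{"claw":1,"dx":0,"dy":0.15,"dz":0,"ax":0,"ay":0,"az":0},{"claw":1,"dx":0,"dy":0,"dz":0,"ax":0,"ay":0,"az":0}]'
python3 look.py h1 | grep -E "lug|r 6"
```

```text
time: 8.55
ee_pos: [0.5798, -0.1884, 0.0452]
eef_rot: [-0.0, 1.0, 0.0, 0.0]
ft_force: [-0.5, -1.4, 1.6]
width: 0.0004
grip_force: 0.9
time: 8.8
ee_pos: [0.58, -0.179, 0.0452]
eef_rot: [-0.001, 1.0, 0.0, 0.0]
ft_force: [1.3, -1.4, 1.7]
width: 0.0005
grip_force: 0.9
scene [252. 232.] 23 rel mm [-17.7 -62.2] ang -105.9 r 65.0
lug rel [   8.5 -141.1]
top [367. 191.] 61 rel mm [ -5.4 -62.8] ang -94.9 r 63.0
```

```bash
python3 -m crank '[{"claw":1,"dx":0,"dy":0.15,"dz":0,"ax":0,"ay":0,"az":0},{"claw":1,"dx":0,"dy":0.15,"dz":0,"ax":0,"ay":0,"az":0},{"claw":1,"dx":0,"dy":0,"dz":0,"ax":0,"ay":0,"az":0}]'
python3 -m crank '[{"claw":1,"dx":0,"dy":0.1,"dz":0,"ax":0,"ay":0,"az":0},{"claw":1,"dx":0,"dy":0.1,"dz":0,"ax":0,"ay":0,"az":0},{"claw":1,"dx":0,"dy":0,"dz":0,"ax":0,"ay":0,"az":0}]'
```

```text
time: 9.15
ee_pos: [0.5796, -0.1701, 0.0449]
eef_rot: [-0.001, 1.0, 0.0, -0.0]
ft_force: [0.8, -1.5, 0.4]
width: 0.0003
grip_force: 0.8
time: 9.4
ee_pos: [0.5796, -0.1647, 0.045]
eef_rot: [-0.0, 1.0, 0.0, -0.0]
ft_force: [-0.4, -1.6, -0.2]
width: 0.0009
grip_force: 0.8
```

No stop yet, so I continue in small steps.

```bash
for i in 1 2; do :; done
python3 -m crank '[{"claw":1,"dx":0,"dy":0.1,"dz":0,"ax":0,"ay":0,"az":0},{"claw":1,"dx":0,"dy":0.1,"dz":0,"ax":0,"ay":0,"az":0},{"claw":1,"dx":0,"dy":0,"dz":0,"ax":0,"ay":0,"az":0}]'
python3 look.py i | grep -E "lug|r 6"
```

```text
time: 9.65
ee_pos: [0.5794, -0.1641, 0.0453]
eef_rot: [0.002, 1.0, -0.003, 0.001]
ft_force: [3.7, -18.1, -5.7]
width: 0.0005
grip_force: 8.0
scene [251. 232.] 24 rel mm [-17.7 -62.6] ang -105.8 r 65.0
lug rel [  -0.8 -129. ]
```

The force rose to 18 N and the motion stopped, so the bar is at its stop. I'll back off, rise and retreat.

```bash
python3 -m crank '[{"claw":1,"dx":0,"dy":-0.5,"dz":0,"ax":0,"ay":0,"az":0},{"claw":1,"dx":0,"dy":-0.5,"dz":0,"ax":0,"ay":0,"az":0},{"claw":1,"dx":0,"dy":-0.3,"dz":0,"ax":0,"ay":0,"az":0},{"claw":1,"dx":0,"dy":0,"dz":-1,"ax":0,"ay":0,"az":0},{"claw":1,"dx":0,"dy":0,"dz":-1,"ax":0,"ay":0,"az":0},{"claw":1,"dx":0,"dy":0,"dz":-1,"ax":0,"ay":0,"az":0},{"claw":1,"dx":0,"dy":0,"dz":-1,"ax":0,"ay":0,"az":0},{"claw":1,"dx":0,"dy":0,"dz":-1,"ax":0,"ay":0,"az":0}]'
python3 -m crank '[{"claw":1,"dx":0.5,"dy":-1,"dz":-0.3,"ax":0,"ay":0,"az":0},{"claw":1,"dx":0.5,"dy":-1,"dz":-0.3,"ax":0,"ay":0,"az":0},{"claw":1,"dx":0.5,"dy":-1,"dz":-0.3,"ax":0,"ay":0,"az":0},{"claw":1,"dx":0.5,"dy":-1,"dz":-0.3,"ax":0,"ay":0,"az":0},{"claw":1,"dx":0.5,"dy":-1,"dz":0,"ax":0,"ay":0,"az":0},{"claw":1,"dx":0.5,"dy":-1,"dz":0,"ax":0,"ay":0,"az":0},{"claw":1,"dx":0,"dy":0,"dz":0,"ax":0,"ay":0,"az":0},{"claw":1,"dx":0,"dy":0,"dz":0,"ax":0,"ay":0,"az":0}]'
python3 look.py j | grep -E "lug|r 6"
```

```text
time: 10.42
ee_pos: [0.5794, -0.1974, 0.1965]
eef_rot: [-0.0, 1.0, 0.001, -0.0]
ft_force: [1.6, -0.7, 0.6]
width: 0.0002
grip_force: 0.0
time: 11.08
ee_pos: [0.4883, -0.3797, 0.2311]
eef_rot: [0.002, 1.0, 0.0, -0.0]
ft_force: [0.3, 0.5, -0.3]
width: 0.0008
grip_force: 0.0
scene [251. 232.] 23 rel mm [-17.9 -62.6] ang -105.9 r 65.0
lug rel [  -5.9 -125.6]
top [368. 191.] 133 rel mm [ -4.6 -65.9] ang -94.0 r 66.0
lug rel [  -4.  -124.6]
```

View pics/j.png

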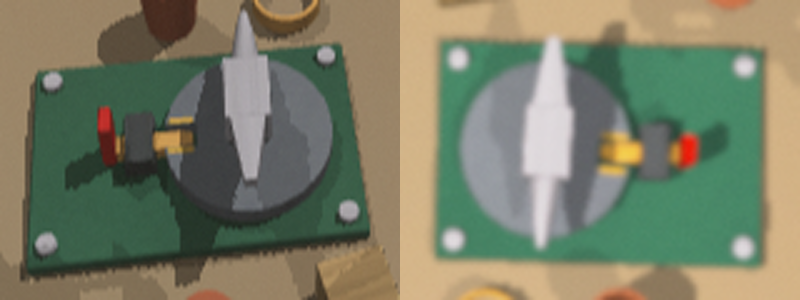

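The bar sits inside the slot. The lug's centre is at about 125 mm from the axis, which matches fully home (131 - 6), and the hand is clear.

```bash
python3 -c "
from bench import r
print(r.close_job())"
```

```text
the job is handed in; nothing more can be done
None
```

The anvil was turned until its slot faced the bar, the lock bar was pushed home to its stop, and the job was handed in with the hand clear, about 11 s into the 51 s limit; I did not re-measure the bystanders, but the fingers stayed clear of them.

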